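# Check the bearing under the dish lid and log it

## Robot

A 6-joint arm with a two-finger parallel gripper is mounted at the origin on the work surface. World frame = base frame: x ahead of the robot, y to its left, z up, the work surface at z = 0. Lengths are in m, angles in rad, forces in N, time in s.
With the tool pointing down it reaches from about 0.425 to 0.95 m from the base axis. Payload 3.5 kg.
Tool frame: the origin (TCP) lies midway between the tips of the shut fingers; the grasp point (between the pads) lies arm.grip_depth behind it (arm.grip_depth is the distance from the TCP to the grasp point, in m); y points along the fingers, x is the direction in which the jaws open and shut, and the axes are right-handed (so a half turn about y gives the same grasp; the last joint's range is limited). The gripper opens to 85 mm and grips with 20 to 120 N. Pads are 22 mm wide; open, the fingers measure 114 mm over their backs; the gripper's body (76 mm by 85 mm) begins 54 mm behind the grasp point. The pads swing forward as they close: fully open they stand 13 mm farther back than shut.
Start: joints at [1.145, 0.286, 1.577, -0, 1.279, -0.15], TCP at [0.184, 0.649, 0.231] pointing down, gripper open.
Joint ranges: [-2.77, 2.77], [-0.9, 2.22], [0.21, 2.48], [-1.53, 4.67], [0.24, 2.81], [-2.84, 2.84]. Speed limits (rad/s): [2.79, 2.79, 3.14, 3.14, 3.14, 3.14].

## Interface

Orientations are given as a 3x3 rotation matrix whose columns are the frame's x, y, z axes.
In Python, from cell import arm gives the robot as it stands.
- The arm moves only by the shell command python3 -m crank 'ROWS' [OPENING] [FORCE]. ROWS is JSON, a list of rows, each an object with "dp": the shift along the tool's x, y, z in m, a list of three; "roll": the turn about the tool's y in degrees. A call has 1 to 12 rows; each row is the pose to reach, as a shift and turn from the pose measured when the call began, along the tool's axes at that moment; what a row does not reach only later rows make up. A row lasts 1/12 s, in which the tool goes at most 41.7 mm and 7.16 degrees, less where a joint would pass 70% of its speed; a pose out of reach is approached as far as the arm can. A call with a gripper value outside its range is refused whole. OPENING is the closure, from 0 (fully open) to 1 (shut), set as the call begins (- or left out, the last holds). The fingers move at their own pace and stop on an object; FORCE is the grip in N (left out, the last holds). Time passes only in rows, so rows that repeat a pose let the fingers close. It gives the time, the measured TCP pose, the force and the opening at its end, in the units of the state.
- arm.state(): the state, without advancing time (a new reading comes with each control period).
- arm.camera(name): name is "scene" or "top" or "wrist"; returns the picture (480x640x3 uint8, red, green, blue); there is no depth.
- arm.get_calibration(name): a dict with "fov_y" (degrees; the focal length in pixels is half the picture's height over the tangent of half this angle, whatever the lens; pixels are square), "cx", "cy" (the principal point, pixels), "origin" and "orientation" of the camera in the world; the wrist camera has in their place "T_tool_cam" (4x4, takes a point from camera to tool coordinates, whose origin is the TCP and whose axes are the tool frame's). Camera axes: x right, y down, z forward; pixel columns grow to the right and rows downward; lengths in m; the calibration is good to about 2 mm. A picture is of the moment at which its call begins: read the wrist's pose just before it. get_calibration takes no time and is no camera call.
- arm.hand_in(): hands the job in, once; it reports no verdict.
The state is a dict: "time_s": time; "joint_pos": joint angles; "joint_vel": joint speeds; "tau": joint torques, N m; "tcp_pos": TCP position; "ee_rot": TCP orientation; "force": force on the tool from outside, world axes, zero at the start; "ft_torque": the same for the moment, N m; "opening": opening from 0.0 (shut) to 1.0 (fully open).
Only numpy, scipy, OpenCV 4.12 (cv2) and the standard library are available. Lean on these libraries where they do the work, as an engineer would, in place of code of your own. Each camera call takes 0.05 s, during which the arm holds its last target. There are 200 camera calls.

## Task

Let the bearing in the covered dish be inspected: press the lid's orange thumb tab so that the edge opposite the tab tips up just clear of the dish rim (a finger's breadth above it at most), hold it there for a good second, then let it down gently, without dropping it, and leave the lid lying flat and properly centred on the dish, its overhang even all round (it fits loosely and was left off-centre). Only then log the check by pressing the green button until it clicks and stays down. Leave the red button and everything else on the bench alone.

Things in the scene. Friction and masses are not known exactly. Their poses are not given: they have to be found in the camera images.
- dish_rim (a point): Centre of the mouth, at rim height, of a round aluminium dish (outer diameter 150 mm, wall 4 mm) fixed in the middle of a grey square stand (200 x 200 mm, 22 mm high), on which a yellow circle of 196 mm diameter is painted around the dish, concentric with it. The rim lies 75 mm above the bench. Dish and stand do not move. z up.
- lid_centre (a point): Centre of the underside of the lid plate; coincides with dish_rim when the lid sits centred; it may start up to 9 mm off. Blue opaque loose lid, 0.15 kg, not hinged: round plate 4 mm thick, 176 mm across, with a skirt 3 mm thick reaching 8 mm down outside the dish wall, 10 mm of radial play. An orange tab, 40 mm wide, 5 mm thick, level with the plate, juts along the lid's own -y to 154 mm from the centre. z up.
- lid_tab (a point): Top of the orange tab near its ribbed outer end, on the lid's -y, 140 mm from the centre, 5 mm above the plate's underside; free below. Pressing here (1 to 4 N) tips the lid about the dish rim: the opposite edge rises 2 to 3 mm for each mm pressed, and sinks as the tab is eased up. The tab can also be pushed or lightly held by its two sides to slide the lid level on the rim. Axes as the lid.
- lid_edge (a point): Lower end of the lid's skirt at the edge exactly opposite the tab (lid's own +y, 88 mm from the centre, 8 mm below the plate's underside; marked by a white bar on top). It lies 8 mm below the rim when the lid is down flat.
- accept_top (a point): Centre of the top of the GREEN round push button (40 mm across) on a grey box 66 x 66 x 28 mm; 44 mm above the bench when up. It is a snap-action button: resistance rises to about 6 N some 2 to 3 mm down, then falls; past about 7 mm it snaps to the bottom, 10 mm down, and stays down by itself.
- accept (a joint): Travel of the green button, m: 0 up, 0.010 clicked and latched at the bottom.
- reject_top (a point): Centre of the top of the RED push button on its own identical box (40 mm across, top 44 mm above the bench). The two boxes may have changed places.
- reject (a joint): Travel of the red button, m: 0 up, 0.010 clicked.
- screwdriver_grip (a point): Bystander: screwdriver with green handle, 200 mm long, lying flat; point on its handle.
- spanner_grip (a point): Bystander: steel spanner, 180 mm long, lying flat; point on its shaft.
- spray_can: Bystander: red can with white cap, 60 mm across, 170 mm tall; origin at the centre of its foot.
- mug: Bystander: white mug, 80 mm across, 90 mm tall; origin at the centre of its foot.
- parts_tray: Bystander: black two-compartment tray, 100 x 170 x 40 mm; origin at the centre of its underside.
- race: Bystander: dark steel bearing ring, 84 mm across, 22 mm tall, lying flat; origin at the centre of its underside.
There are look-alikes about, which are no part of the job. What is shaped like the part that bears accept_top but blue is not meant.

How it is judged:
By the outcome, as a careful person would: the job done as asked, in the order asked, and still so for the second after the job is handed in, with the robot touching nothing.
It also fails if it takes over 66 s, if anything falls off the work surface, if the arm or the gripper's body presses on something with over 40 N, if the wrist force passes 120 N, or if a joint passes its speed limit or range.

## Working session

There is one attempt and no reset: what is moved stays moved. The work goes in short steps, Python scripts to look and compute and a shell command to move; the robot and the scene stay as the last step left them, time stands still between calls to the robot, and variables do not carry over. Pictures are saved under pics/ and viewed, about 8 in all and at most 12, crops included, and the job is handed in when it is done.

```bash
ls; mkdir -p pics
python3 - <<'E'
from cell import arm
import cv2,numpy as np
s=arm.state();print({k:np.round(v,3).tolist() for k,v in s.items()},arm.grip_depth)
for n in("scene","top","wrist"):
    c=arm.get_calibration(n);print(n,c)
    cv2.imwrite(f'pics/{n}0.png',arm.camera(n)[:,:,::-1])
E
```

```text
pics
{'time_s': 0.0, 'joint_pos': [1.145, 0.287, 1.578, 0.0, 1.279, -0.15], 'joint_vel': [0.001, -0.001, 0.0, -0.001, -0.001, -0.0], 'tau': [0.0, -40.598, -29.263, -0.0, 0.006, 0.0], 'tcp_pos': [0.184, 0.649, 0.23], 'ee_rot': [[0.272, -0.001, -0.962], [0.962, -0.002, 0.272], [-0.002, -1.0, 0.0]], 'force': [0.035, -0.219, 0.014], 'ft_torque': [-0.033, -0.0, 0.004], 'opening': 0.998} 0.0187
scene {'fov_y': 43.120291861848, 'cx': 340.51085964109984, 'cy': 228.67702428263496, 'origin': array([ 1.56039355, -0.60214452,  1.05261303]), 'orientation': array([[ 0.54535321,  0.5312766 , -0.64833251],
       [ 0.83820541, -0.34450645,  0.42276116],
       [ 0.00124838, -0.77398997, -0.63319662]])}
top {'fov_y': 57.03917194397383, 'cx': 317.15784996783714, 'cy': 248.90605418479123, 'origin': array([0.37008266, 0.0615824 , 1.01311346]), 'orientation': array([[-0.06605644, -0.97433564,  0.21518972],
       [-0.99779616,  0.06314476, -0.02038514],
       [ 0.00627386, -0.21606205, -0.97635948]])}
wrist {'fov_y': 61.54602265458973, 'cx': 316.87459382609956, 'cy': 238.3258175877353, 'T_tool_cam': array([[ 9.99999860e-01,  7.45676828e-05,  5.23704572e-04,
        -4.60092397e-04],
       [-4.86415137e-04, -2.59493657e-01,  9.65744690e-01,
        -1.42204708e-01],
       [ 2.07911358e-04, -9.65744809e-01, -2.59493584e-01,
         6.56653020e-02],
       [ 0.00000000e+00,  0.00000000e+00,  0.00000000e+00,
         1.00000000e+00]])}
```

View pics/top0.png

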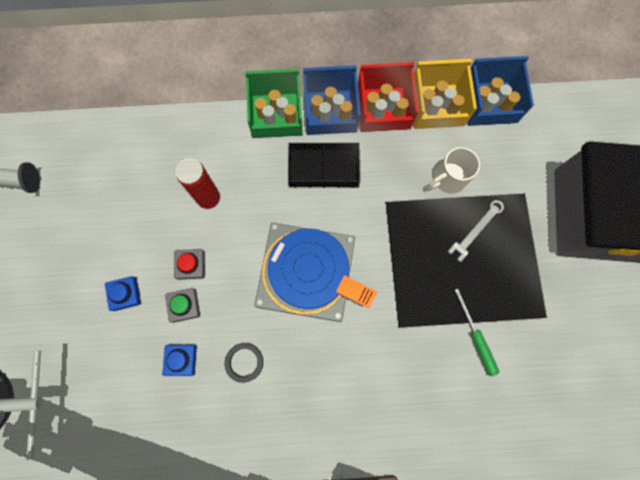

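View pics/scene0.png

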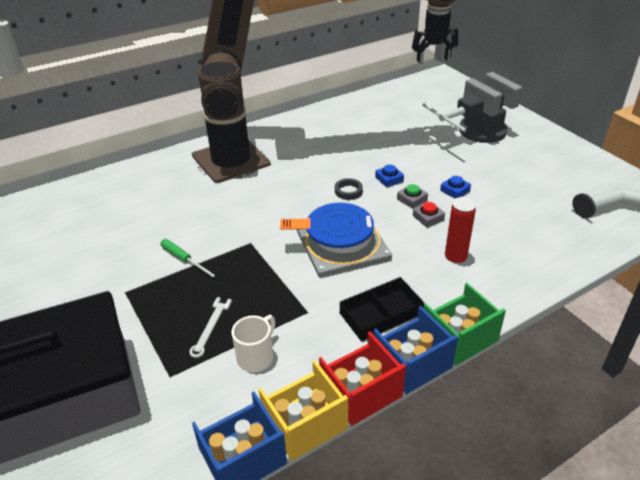

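Candidates in the top view: lid (308,268) with orange tab (356,292). Buttons: green (180,305) on a grey box is the one meant. Red is at (187,262), and the blue look-alikes are at (122,292) and (180,358).

```bash
cat > h.py <<'E'
from cell import arm
import cv2,numpy as np
def cam(n,s=None):
    c=arm.get_calibration(n)
    f=240/np.tan(np.radians(c['fov_y']/2));K=np.array([[f,0,c['cx']],[0,f,c['cy']],[0,0,1]])
    if n!='wrist': return K,np.array(c['orientation']),np.array(c['origin'])
    s=s or arm.state();T=np.array(c['T_tool_cam']);R=np.array(s['ee_rot'])
    return K,R@T[:3,:3],np.array(s['tcp_pos'])+R@T[:3,3]
def cast(C,uv,z):
    K,R,o=C;uv=np.atleast_2d(uv).astype(float)
    d=np.c_[uv,np.ones(len(uv))]@np.linalg.inv(K).T@R.T
    return (o+d*((z-o[2])/d[:,2])[:,None])[:,:2]
def proj(C,p):
    K,R,o=C;q=K@R.T@(np.array(p)-o);return q[:2]/q[2]
COL=dict(orange=((5,150,120),(17,255,255)),blue=((100,120,50),(125,255,255)),yellow=((18,100,90),(32,255,255)),green=((45,120,50),(85,255,255)),red=((0,150,60),(4,255,255)))
def mask(im,c):
    return cv2.inRange(cv2.cvtColor(im,cv2.COLOR_RGB2HSV),*COL[c])
def blobs(im,c,amin=60):
    cs,_=cv2.findContours(mask(im,c),cv2.RETR_EXTERNAL,cv2.CHAIN_APPROX_NONE)
    return sorted([k[:,0,:] for k in cs if cv2.contourArea(k)>amin],key=lambda k:-cv2.contourArea(k))
def circ(P):
    A=np.c_[2*P,np.ones(len(P))];w=np.ones(len(P),bool)
    for _ in range(8):
        x=np.linalg.lstsq(A[w],(P[w]**2).sum(1),rcond=None)[0];c=x[:2];r=np.sqrt(x[2]+c@c)
        e=np.abs(np.linalg.norm(P-c,axis=1)-r);w=e<max(.0015,1.5*np.median(e))
    return c,r,w.mean()
E
python3 - <<'E'
from h import *
for n in('top','scene'):
    im=cv2.imread(f'pics/{n}0.png')[:,:,::-1].copy();C=cam(n)
    for c,z in(('blue',.079),('orange',.08),('green',.044),('red',.044)):
        for k in blobs(im,c)[:7]:
            m=k.mean(0);W=cast(C,k,z);print(n,c,m.round(),len(k),cast(C,m,z).round(4),'circ',*[np.round(v,4) for v in circ(W)])
    ys,xs=np.nonzero(mask(im,'yellow'));k=np.c_[xs,ys]
    lid=np.array([308,268]) if n=='top' else np.array([340,235])
    k=k[np.linalg.norm(k-lid,axis=1)<60];print(n,'yellow',len(k),circ(cast(C,k,.022)))
E
```

```text
top blue [308. 269.] 232 [[0.5339 0.0637]] circ [0.5365 0.0644] 0.0857 0.8707
top blue [499.  90.] 228 [[ 0.932  -0.4119]] circ [ 0.9323 -0.4021] 0.0865 0.5746
top blue [179. 360.] 115 [[0.362  0.3402]] circ [0.3618 0.3403] 0.0321 0.6348
top blue [338.  83.] 211 [[ 0.974  -0.0334]] circ [ 0.9702 -0.0297] 0.054 0.6019
top blue [122. 293.] 110 [[0.5067 0.4599]] circ [0.5066 0.4598] 0.0335 0.7
top blue [319. 110.] 238 [[0.9058 0.016 ]] circ [0.9003 0.007 ] 0.0504 0.6218
top orange [356. 292.] 92 [[ 0.4777 -0.0348]] circ [ 0.4789 -0.035 ] 0.0372 0.5543
top green [277.  96.] 328 [[0.9705 0.1128]] circ [0.9544 0.1327] 0.0887 0.6402
top green [484. 353.] 97 [[ 0.3333 -0.3007]] circ [ 0.3347 -0.3042] 0.039 0.5979
top green [179. 304.] 52 [[0.4796 0.3503]] circ [0.4801 0.3501] 0.0198 1.0
top red [387.  95.] 232 [[ 0.9563 -0.155 ]] circ [ 0.9562 -0.1629] 0.0899 0.5819
top red [202. 190.] 99 [[0.7407 0.2976]] circ [0.7333 0.2953] 0.0352 0.6465
top red [187. 262.] 54 [[0.5721 0.3337]] circ [0.5723 0.3345] 0.0201 0.8704
top yellow 385 (array([0.54134789, 0.07076291]), np.float64(0.096305340179095
[... 425 characters left out ...]
4] 0.0394 0.6119
scene orange [295. 224.] 70 [[ 0.4839 -0.0402]] circ [ 0.4796 -0.0369] 0.0337 0.6429
scene green [466. 323.] 227 [[0.9526 0.1244]] circ [0.947  0.1304] 0.0823 0.6388
scene green [175. 250.] 62 [[ 0.3735 -0.3238]] circ [ 0.3753 -0.343 ] 0.048 0.5968
scene green [413. 190.] 33 [[0.4925 0.3393]] circ [0.4915 0.3396] 0.0221 0.697
scene red [364. 377.] 251 [[ 0.9505 -0.1482]] circ [ 0.9491 -0.1506] 0.0832 0.6135
scene red [459. 233.] 139 [[0.7113 0.3201]] circ [0.7156 0.3222] 0.0958 0.5827
scene red [429. 208.] 37 [[0.5831 0.3237]] circ [0.5832 0.3231] 0.0226 0.6216
scene yellow 234 (array([0.54214164, 0.06804424]), np.float64(0.09486788078111374), np.float64(0.7478632478632479))
```

Dish centre is about (0.541,0.070) and the lid about 9 mm off. Green is at (0.480,0.350), with radius 20 mm and height consistent. Next I move above the dish with the jaws across the tab, for a closer look.

```bash
python3 -m crank '[{"dp":[-0.02,-0.03,-0.02],"roll":7},{"dp":[-0.04,-0.06,-0.05],"roll":14},{"dp":[-0.07,-0.09,-0.08],"roll":21},{"dp":[-0.1,-0.1,-0.11],"roll":28},{"dp":[-0.13,-0.1,-0.14],"roll":35},{"dp":[-0.16,-0.1,-0.17],"roll":42},{"dp":[-0.19,-0.1,-0.2],"roll":49},{"dp":[-0.22,-0.1,-0.23],"roll":56},{"dp":[-0.25,-0.1,-0.26],"roll":63},{"dp":[-0.27,-0.1,-0.29],"roll":70},{"dp":[-0.29,-0.1,-0.32],"roll":77},{"dp":[-0.31,-0.1,-0.34],"roll":84}]' 1
python3 - <<'E'
from h import *
s=arm.state();R=np.array(s['ee_rot']);print(s['time_s'],R.round(3).tolist(),s['tcp_pos'],R.T@(np.array([.54,.07,.33])-s['tcp_pos']))
E
```

```text
time_s: 1.15
tcp_pos: [0.4275, 0.2562, 0.3306]
ee_rot: [[0.984, -0.0, 0.177], [-0.177, -0.002, 0.984], [0.0, -1.0, -0.002]]
force: [0.8, 1.1, 1.3]
opening: 0.001
1.15 [[0.984, -0.0, 0.177], [-0.177, -0.002, 0.984], [0.0, -1.0, -0.002]] [0.4274719  0.25618072 0.33056662] [ 0.14369066  0.00088136 -0.16333515]
```

```bash
python3 -m crank '[{"dp":[0.03,0,-0.03],"roll":7},{"dp":[0.06,0,-0.07],"roll":14},{"dp":[0.09,0,-0.1],"roll":20},{"dp":[0.12,0,-0.14],"roll":20},{"dp":[0.144,0,-0.163],"roll":20},{"dp":[0.144,0,-0.163],"roll":20},{"dp":[0.144,0,-0.163],"roll":20},{"dp":[0.144,0,-0.163],"roll":20}]'
cat > look.py <<'E'
from h import *
import sys
s=arm.state();im=arm.camera('wrist');C=cam('wrist',s);cv2.imwrite(f'pics/{sys.argv[1]}.png',im[:,:,::-1])
k=blobs(im,'blue')[0];k=cv2.convexHull(k)[:,0,:] if 0 else k
lc=circ(cast(C,k,.079));print('lid',lc)
o=blobs(im,'orange')[0];W=cast(C,o,.08);c,(w,h),a=cv2.minAreaRect(W.astype(np.float32)*1000);print('tab',np.array(c)/1000,w,h,a)
M=W.mean(0)-lc[0];print('dir from lid',M/np.linalg.norm(M),'angle',np.degrees(np.arctan2(M[1],M[0])))
ys,xs=np.nonzero(mask(im,'yellow'));Y=cast(C,np.c_[xs,ys],.022);g=np.linalg.norm(Y-[.541,.07],axis=1)<.12;yc=circ(Y[g]);print('yellow',g.sum(),yc)
print('offset lid-dish mm',(lc[0]-yc[0])*1000)
E
python3 look.py w1
```

```text
time_s: 1.82
tcp_pos: [0.5402, 0.0701, 0.3302]
ee_rot: [[0.864, -0.002, 0.504], [-0.504, -0.001, 0.864], [-0.001, -1.0, -0.002]]
force: [0.8, -0.1, -0.4]
opening: 0.002
lid (array([0.53770523, 0.06411746]), np.float64(0.08614406387719911), np.float64(0.902970297029703))
tab [ 0.49662161 -0.00643719] 9.967844009399414 37.51915740966797 59.11064910888672
dir from lid [-0.49216076 -0.87050433] angle -119.48270125323761
yellow 956 (array([0.54051436, 0.07018892]), np.float64(0.09633076971254895), np.float64(0.7646443514644351))
offset lid-dish mm [-2.80913317 -6.07145211]
```

View pics/w1.png

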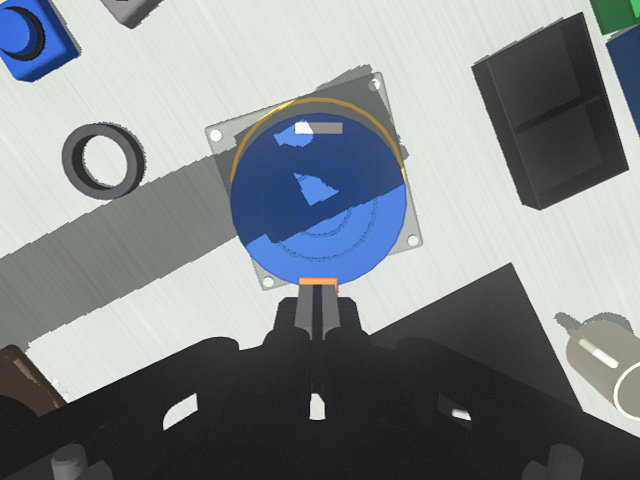

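The wrist view shows the lid centre near (318,200), shifted about 7 mm towards the tab, with the yellow arc visible on the far side. The tab's root is at (318,281), and the shut fingers are in line with it. Next I move above the pressing point.

```bash
python3 -m crank '[{"dp":[0.003,0.03,-0.04]},{"dp":[0.003,0.06,-0.08]},{"dp":[0.003,0.09,-0.12]},{"dp":[0.003,0.12,-0.146]},{"dp":[0.003,0.15,-0.146]},{"dp":[0.003,0.18,-0.146]},{"dp":[0.003,0.21,-0.146]},{"dp":[0.003,0.23,-0.146]},{"dp":[0.003,0.23,-0.146]},{"dp":[0.003,0.23,-0.146]}]'
python3 - <<'E'
from h import *
cv2.imwrite('pics/s1.png',cv2.resize(arm.camera('scene')[160:290,250:420],None,fx=4,fy=4,interpolation=cv2.INTER_CUBIC)[:,:,::-1])
E
```

```text
$[0]: bad value
```

View pics/s1.png

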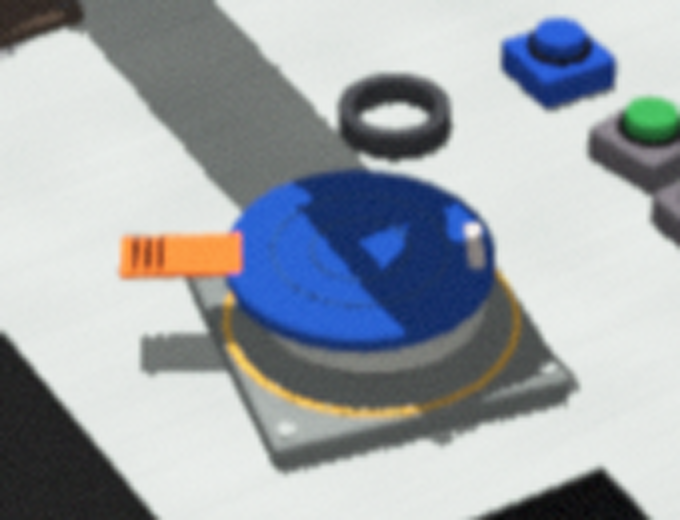

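Roll appears to be compulsory in every row. The crop shows the lid down flat, with the tab free at (180,255).

```bash
python3 -m crank '[{"dp":[0.003,0.03,-0.04],"roll":0},{"dp":[0.003,0.06,-0.08],"roll":0},{"dp":[0.003,0.09,-0.12],"roll":0},{"dp":[0.003,0.12,-0.146],"roll":0},{"dp":[0.003,0.15,-0.146],"roll":0},{"dp":[0.003,0.18,-0.146],"roll":0},{"dp":[0.003,0.21,-0.146],"roll":0},{"dp":[0.003,0.23,-0.146],"roll":0},{"dp":[0.003,0.23,-0.146],"roll":0},{"dp":[0.003,0.23,-0.146],"roll":0}]'
cat > tri.py <<'E'
from h import *
import sys
# white-bar check: grey/white blob near lid edge in both fixed views; triangulate
L=[]
for n in('top','scene'):
    im=arm.camera(n);C=cam(n);cv2.imwrite(f'pics/{n}_{sys.argv[1]}.png',im[:,:,::-1])
    p=proj(C,[.578,.135,.082]);x,y=p.astype(int);r=14
    sub=cv2.cvtColor(im[y-r:y+r,x-r:x+r],cv2.COLOR_RGB2HSV)
    B=cv2.morphologyEx(mask(im,'blue'),cv2.MORPH_CLOSE,np.ones((13,13)))[y-r:y+r,x-r:x+r]
    m=((sub[...,1]<90)&(sub[...,2]>80)&(B>0)).astype(np.uint8)
    q,lab,st,ce=cv2.connectedComponentsWithStats(m);i=1+np.argmax(st[1:,4]);uv=ce[i]+[x-r,y-r]
    K,R,o=C;d=R@np.linalg.inv(K)@np.r_[uv,1];L.append((o,d/np.linalg.norm(d)));print(n,uv.round(2),st[i,4],p.round(1))
A=np.c_[L[0][1],-L[1][1]];t=np.linalg.lstsq(A,L[1][0]-L[0][0],rcond=None)[0]
a=L[0][0]+t[0]*L[0][1];b=L[1][0]+t[1]*L[1][1];print('bar',((a+b)/2).round(4),'gap',np.linalg.norm(a-b).round(4))
E
python3 tri.py flat
```

```text
time_s: 2.75
tcp_pos: [0.4681, -0.0553, 0.1005]
ee_rot: [[0.866, -0.003, 0.5], [-0.5, -0.0, 0.866], [-0.002, -1.0, -0.002]]
force: [0.4, -0.8, 0.2]
opening: 0.001
top [277.33 251.88] 121 [274.1 250.4]
scene [368.12 220.82] 50 [372.  219.1]
bar [0.5745 0.1273 0.0777] gap 0.0029
```

Now I go down to contact in small steps.

```bash
python3 -m crank '[{"dp":[0,0.006,-0.002],"roll":0},{"dp":[0,0.012,-0.002],"roll":0},{"dp":[0,0.017,-0.002],"roll":0},{"dp":[0,0.018,-0.002],"roll":0},{"dp":[0,0.019,-0.002],"roll":0},{"dp":[0,0.02,-0.002],"roll":0},{"dp":[0,0.021,-0.002],"roll":0},{"dp":[0,0.021,-0.002],"roll":0},{"dp":[0,0.021,-0.002],"roll":0}]'
python3 -m crank '[{"dp":[0,0.0005,0],"roll":0},{"dp":[0,0.001,0],"roll":0},{"dp":[0,0.001,0],"roll":0},{"dp":[0,0.001,0],"roll":0}]'; python3 tri.py press1
```

```text
time_s: 3.6
tcp_pos: [0.4694, -0.0581, 0.082]
ee_rot: [[0.866, 0.003, 0.501], [-0.501, -0.002, 0.866], [0.003, -1.0, -0.001]]
force: [-0.9, -0.8, 0.5]
opening: 0.003
time_s: 3.93
tcp_pos: [0.4693, -0.0581, 0.081]
ee_rot: [[0.866, 0.002, 0.501], [-0.501, -0.002, 0.866], [0.003, -1.0, -0.001]]
force: [0.0, -0.7, 0.5]
opening: -0.004
top [277.36 251.92] 121 [274.1 250.4]
scene [368.23 220.96] 52 [372.  219.1]
bar [0.5746 0.1274 0.0772] gap 0.0025
```

```bash
for i in 1 2; do python3 -m crank '[{"dp":[0,0.0005,0],"roll":0},{"dp":[0,0.001,0],"roll":0},{"dp":[0,0.0015,0],"roll":0},{"dp":[0,0.0015,0],"roll":0},{"dp":[0,0.0015,0],"roll":0}]' |egrep 'tcp|force'; python3 tri.py p$i; done
```

```text
tcp_pos: [0.4696, -0.0582, 0.0797]
force: [0.2, -0.0, 1.4]
top [277.35 251.69] 124 [274.1 250.4]
scene [368.28 220.51] 53 [372.  219.1]
bar [0.5748 0.1273 0.0788] gap 0.0024
tcp_pos: [0.4696, -0.0583, 0.0782]
force: [-0.4, 0.0, 1.8]
top [277.21 251.6 ] 126 [274.1 250.4]
scene [368.19 219.66] 53 [372.  219.1]
bar [0.5744 0.1273 0.0814] gap 0.0027
```

```bash
python3 -m crank '[{"dp":[0,0.0005,0],"roll":0},{"dp":[0,0.001,0],"roll":0},{"dp":[0,0.0015,0],"roll":0},{"dp":[0,0.002,0],"roll":0},{"dp":[0,0.0025,0],"roll":0},{"dp":[0,0.003,0],"roll":0},{"dp":[0,0.003,0],"roll":0},{"dp":[0,0.003,0],"roll":0}]' |egrep 'tcp|force|time'; python3 tri.py p3
```

```text
time_s: 5.73
tcp_pos: [0.4695, -0.0583, 0.0752]
force: [-0.1, -0.8, 2.3]
top [277.24 251.03] 129 [274.1 250.4]
scene [368.08 217.86] 51 [372.  219.1]
bar [0.5743 0.1268 0.0875] gap 0.0026
```

```bash
python3 -m crank '[{"dp":[0,0.0005,0],"roll":0},{"dp":[0,0.001,0],"roll":0},{"dp":[0,0.0013,0],"roll":0},{"dp":[0,0.0013,0],"roll":0},{"dp":[0,0.0013,0],"roll":0}]' |egrep 'tcp|force|time'; python3 tri.py p4
python3 - <<'E'
import cv2
cv2.imwrite('pics/s2.png',cv2.resize(cv2.imread('pics/scene_p4.png')[190:275,285:405],None,fx=5,fy=5,interpolation=cv2.INTER_CUBIC))
E
```

```text
time_s: 6.25
tcp_pos: [0.4696, -0.0583, 0.0739]
force: [-0.2, -0.9, 1.4]
top [277.28 250.83] 129 [274.1 250.4]
scene [368. 217.] 49 [372.  219.1]
bar [0.5741 0.1265 0.0903] gap 0.0025
```

View pics/s2.png

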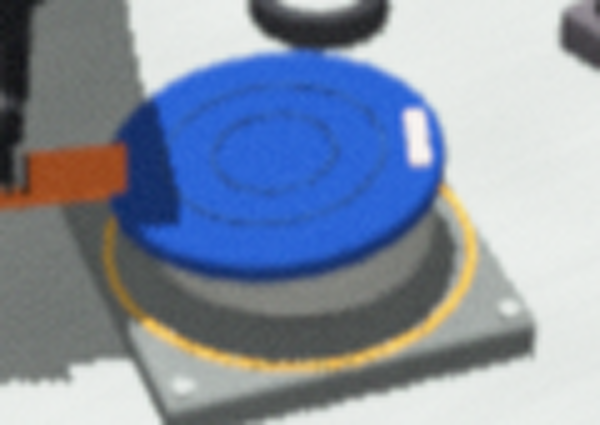

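The lid is tipped with the white bar at (418,137) and up about 13 mm, which puts the edge about 6 mm above the rim. I hold 1.5 s, then ease it down.

```bash
python3 -m crank '[{"dp":[0,0,0],"roll":0},{"dp":[0,0,0],"roll":0},{"dp":[0,0,0],"roll":0},{"dp":[0,0,0],"roll":0},{"dp":[0,0,0],"roll":0},{"dp":[0,0,0],"roll":0},{"dp":[0,0,0],"roll":0},{"dp":[0,0,0],"roll":0},{"dp":[0,0,0],"roll":0},{"dp":[0,0,0],"roll":0},{"dp":[0,0,0],"roll":0},{"dp":[0,0,0],"roll":0}]'|egrep 'tcp|force|time'; 
python3 -m crank '[{"dp":[0,0,0],"roll":0},{"dp":[0,0,0],"roll":0},{"dp":[0,0,0],"roll":0},{"dp":[0,0,0],"roll":0},{"dp":[0,0,0],"roll":0},{"dp":[0,0,0],"roll":0}]'|egrep 'tcp|force|time'; python3 tri.py p5
python3 -m crank '[{"dp":[0,-0.0003,0],"roll":0},{"dp":[0,-0.0006,0],"roll":0},{"dp":[0,-0.0009,0],"roll":0},{"dp":[0,-0.0012,0],"roll":0},{"dp":[0,-0.0015,0],"roll":0},{"dp":[0,-0.0018,0],"roll":0},{"dp":[0,-0.0021,0],"roll":0},{"dp":[0,-0.0024,0],"roll":0},{"dp":[0,-0.0027,0],"roll":0},{"dp":[0,-0.003,0],"roll":0},{"dp":[0,-0.0033,0],"roll":0},{"dp":[0,-0.0036,0],"roll":0}]'|egrep 'tcp|force|time'
python3 -m crank '[{"dp":[0,-0.0003,0],"roll":0},{"dp":[0,-0.0006,0],"roll":0},{"dp":[0,-0.0009,0],"roll":0},{"dp":[0,-0.0012,0],"roll":0},{"dp":[0,-0.0015,0],"roll":0},{"dp":[0,-0.0018,0],"roll":0},{"dp":[0,-0.0021,0],"roll":0},{"dp":[0,-0.0024,0],"roll":0},{"dp":[0,-0.0027,0],"roll":0},{"dp":[0,-0.003,0],"roll":0},{"dp":[0,-0.0033,0],"roll":0},{"dp":[0,-0.0036,0],"roll":0}]'|egrep 'tcp|force|time'; python3 tri.py p6
```

```text
time_s: 7.35
tcp_pos: [0.4696, -0.0583, 0.0739]
force: [-0.3, -0.5, 0.7]
time_s: 7.85
tcp_pos: [0.4696, -0.0583, 0.0739]
force: [0.1, -1.0, 1.1]
top [277.31 250.75] 128 [274.1 250.4]
scene [368. 217.] 49 [372.  219.1]
bar [0.5743 0.1264 0.0904] gap 0.0026
time_s: 8.95
tcp_pos: [0.4696, -0.0583, 0.0776]
force: [-0.4, -1.1, 1.2]
time_s: 9.95
tcp_pos: [0.4693, -0.0582, 0.0809]
force: [0.7, -0.1, 0.5]
top [277.26 252.01] 122 [274.1 250.4]
scene [368.23 220.96] 52 [372.  219.1]
bar [0.5744 0.1276 0.077 ] gap 0.0026
```

The lid is down flat, with the bar back at its starting pixel. Now I go back up, open the jaws and re-measure the offset.

```bash
python3 -m crank '[{"dp":[0,-0.015,0],"roll":0},{"dp":[0,-0.05,0],"roll":0},{"dp":[0,-0.09,0.03],"roll":0},{"dp":[0,-0.12,0.06],"roll":0},{"dp":[0,-0.15,0.09],"roll":0},{"dp":[0,-0.18,0.12],"roll":0},{"dp":[0,-0.21,0.15],"roll":0},{"dp":[0,-0.25,0.16],"roll":0},{"dp":[0,-0.25,0.16],"roll":0},{"dp":[0,-0.25,0.16],"roll":0},{"dp":[0,-0.25,0.16],"roll":0}]' 0|egrep 'tcp|force|time|open'; python3 look.py w2
```

```text
time_s: 10.97
tcp_pos: [0.5487, 0.0808, 0.3305]
force: [-0.3, -0.9, -1.5]
opening: 1.004
lid (array([0.53758347, 0.06430447]), np.float64(0.08610719593299464), np.float64(0.9032258064516129))
tab [ 0.47941068 -0.03526194] 75.47590637207031 38.184486389160156 60.37657928466797
dir from lid [-0.50334051 -0.86408815] angle -120.22125353447542
yellow 970 (array([0.54016989, 0.06982151]), np.float64(0.09643154696654234), np.float64(0.7525773195876289))
offset lid-dish mm [-2.58641907 -5.5170419 ]
```

View pics/w2.png

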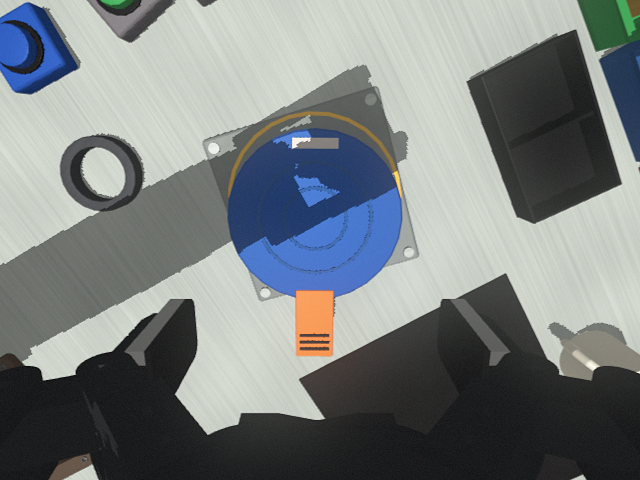

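The tab is fully visible at (314,323) and the jaws are open. The far-side yellow gap confirms an offset of about 6 mm towards the tab. I cross-check the dish centre using the four stand screws at (214,148), (371,98), (264,293) and (409,252).

```bash
cat > scr.py <<'E'
from h import *
import sys
# wrist pose args: tcp + screws
def stand(im,C,lid):
    g=cv2.cvtColor(im,cv2.COLOR_RGB2GRAY);P=[]
    for a in SC:
        x,y=a;sub=g[y-9:y+9,x-9:x+9].astype(float);w=np.clip(sub-np.median(sub)-12,0,None)
        w[np.hypot(*np.mgrid[-9:9,-9:9])>8]=0
        yy,xx=np.mgrid[y-9:y+9,x-9:x+9];P.append([(w*xx).sum()/w.sum(),(w*yy).sum()/w.sum()])
    W=cast(C,P,.022);print(np.round(P,1).tolist());a,b,c,d=W
    print('diag mids',(a+d)/2,(b+c)/2,'sides',[round(float(np.linalg.norm(u-v)),4) for u,v in((a,b),(b,d),(d,c),(c,a))]);m=W.mean(0)
    print('stand centre',m,'lid-stand mm',(lid-m)*1000)
SC=[(214,148),(371,98),(264,293),(409,252)]
if __name__=='__main__':
    im=cv2.imread(f'pics/{sys.argv[1]}.png')[:,:,::-1].copy();C=cam('wrist')
    k=blobs(im,'blue')[0];l=circ(cast(C,k,.079));stand(im,C,l[0])
    Y=np.argwhere(mask(im,'yellow')>0)[:,::-1];W=cast(C,Y,.022);W=W[np.linalg.norm(W-[.54,.07],axis=1)<.115]
    cy=circ(W)[0];r=np.linalg.norm(W-cy,axis=1);print('yellow r pct',np.percentile(r,[2,50,98]))
E
python3 scr.py w2
```

```text
[[213.2, 148.0], [371.0, 98.7], [264.8, 292.9], [408.6, 252.3]]
diag mids [0.53884311 0.07002686] [0.53910831 0.06982477] sides [0.1773, 0.1766, 0.1767, 0.1769]
stand centre [0.53897571 0.06992582] lid-stand mm [-2.74692734 -5.56825193]
yellow r pct [0.09374998 0.09587905 0.09788581]
```

The screws agree: the offset is about 6.2 mm towards the tab and 0.5 mm sideways. I push the tab's end face inward with shut fingers, starting by descending beyond the tab end.

```bash
python3 -m crank '[{"dp":[-0.001,0,-0.04],"roll":0},{"dp":[-0.001,0.01,-0.08],"roll":0},{"dp":[-0.001,0.03,-0.12],"roll":0},{"dp":[-0.001,0.06,-0.15],"roll":0},{"dp":[-0.001,0.09,-0.18],"roll":0},{"dp":[-0.001,0.12,-0.205],"roll":0},{"dp":[-0.001,0.15,-0.205],"roll":0},{"dp":[-0.001,0.18,-0.205],"roll":0},{"dp":[-0.001,0.21,-0.205],"roll":0},{"dp":[-0.001,0.24,-0.205],"roll":0},{"dp":[-0.001,0.258,-0.205],"roll":0},{"dp":[-0.001,0.262,-0.205],"roll":0}]' 1|egrep 'tcp|force|time|open'
python3 -m crank '[{"dp":[0,0,0],"roll":0},{"dp":[0,0,0],"roll":0}]'
python3 - <<'E'
from h import *
s=arm.state();R=np.array(s['ee_rot']);d=np.array(s['tcp_pos'])-[.5376,.0643,.08];print('rel lid in tool',R.T@d)
im=arm.camera('wrist')
cv2.imwrite('pics/w3.png',im[:,:,::-1])
E
```

```text
time_s: 12.02
tcp_pos: [0.4387, -0.0955, 0.0612]
force: [-0.8, 0.0, -0.1]
opening: 0.001
time_s: 12.18
tcp_pos: [0.4367, -0.0951, 0.0597]
ee_rot: [[0.864, -0.016, 0.503], [-0.503, 0.004, 0.864], [-0.016, -1.0, -0.004]]
force: [-0.4, 0.8, 0.3]
opening: -0.001
rel lid in tool [-0.00669968  0.02117951 -0.18843291]
```

View pics/w3.png

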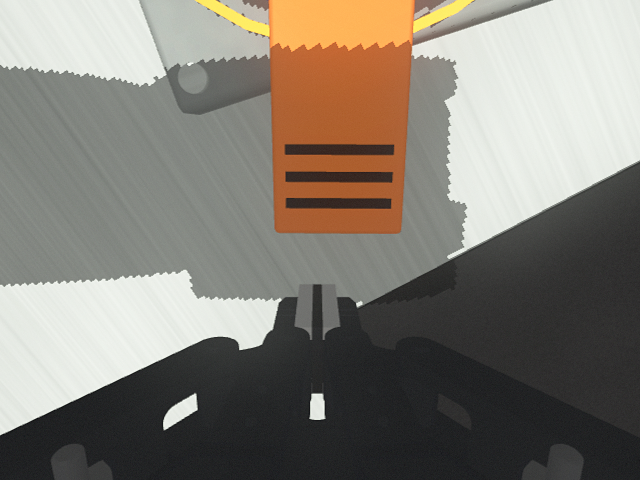

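The tab end is at row 233, with the fingers behind it at row 285, slightly left of its middle. I measure the tab end precisely and line up.

```bash
python3 - <<'E'
from h import *
s=arm.state();C=cam('wrist',s);R=np.array(s['ee_rot']);t=np.array(s['tcp_pos'])
for uv in((276,233),(338,233),(401,233)):
    p=cast(C,[uv],.08)[0];print(uv,p,(R.T@(np.r_[p,.08]-t)).round(4))
print(proj(C,t+R@[0,-.019,.011]),proj(C,t),s['joint_pos'])
E
python3 -m crank '[{"dp":[0.004,-0.004,0],"roll":0},{"dp":[0.007,-0.008,0],"roll":0},{"dp":[0.007,-0.008,0],"roll":0},{"dp":[0.007,-0.008,0],"roll":0},{"dp":[0.007,-0.008,0],"roll":0}]'
```

```text
(276, 233) [ 0.4440221  -0.05991412] [-0.0129 -0.019   0.0337]
(338, 233) [ 0.46094995 -0.0696787 ] [ 0.0066 -0.0192  0.0338]
(401, 233) [ 0.47807939 -0.07955957] [ 0.0264 -0.0195  0.0339]
[316.91977332 299.81954118] [316.91145397 306.27312367] [-0.44013485  0.01225547  2.23164645 -0.00361108  0.91091004  0.08885658]
time_s: 12.65
tcp_pos: [0.4446, -0.0993, 0.0696]
ee_rot: [[0.864, -0.012, 0.503], [-0.503, 0.002, 0.864], [-0.012, -1.0, -0.004]]
force: [0.2, 0.0, 0.2]
opening: 0.003
```

```bash
cat > gap.py <<'E'
from h import *
s=arm.state();im=arm.camera('wrist');C=cam('wrist',s);R=np.array(s['ee_rot']);t=np.array(s['tcp_pos'])
o=max(blobs(im,'orange',300),key=len);e=o[np.abs(o[:,0]-o[:,0].mean())<25];v=e[:,1].max()
# end of tab (row) and stand screw for reference
p=cast(C,[(o[:,0].mean(),v)],.08)[0];print(s['time_s'],'tcp',t.round(4),'F',np.round(s['force'],1),'tab end row',v,'tab end in tool',(R.T@(np.r_[p,.08]-t)).round(4),'world',p.round(4),'along y',round(float(p@[.5,.866]),4))
im.tofile('/dev/null');cv2.imwrite('pics/g.png',im[:,:,::-1])
E
python3 gap.py
python3 -m crank '[{"dp":[0,0,0.005],"roll":0},{"dp":[0,0,0.01],"roll":0},{"dp":[0,0,0.014],"roll":0},{"dp":[0,0,0.017],"roll":0},{"dp":[0,0,0.019],"roll":0},{"dp":[0,0,0.02],"roll":0},{"dp":[0,0,0.02],"roll":0}]'>/dev/null; python3 gap.py
python3 -m crank '[{"dp":[0,0,0.001],"roll":0},{"dp":[0,0,0.002],"roll":0},{"dp":[0,0,0.003],"roll":0},{"dp":[0,0,0.003],"roll":0},{"dp":[0,0,0.003],"roll":0}]'>/dev/null; python3 gap.py
```

```text
12.65 tcp [ 0.4446 -0.0993  0.0696] F [0.2 0.  0.2] tab end row 226 tab end in tool [-0.0023 -0.0105  0.034 ] world [ 0.4599 -0.0687] along y 0.1704
13.2833 tcp [ 0.4544 -0.0815  0.0691] F [ 0.6  0.1 -0.1] tab end row 282 tab end in tool [-0.0014 -0.0109  0.0141] world [ 0.4605 -0.0687] along y 0.1708
13.75 tcp [ 0.4559 -0.0791  0.0691] F [0.8 0.5 0.1] tab end row 289 tab end in tool [-0.0001 -0.011   0.0115] world [ 0.4618 -0.0691] along y 0.1711
```

```bash
python3 -m crank '[{"dp":[0,0,0.0007],"roll":0},{"dp":[0,0,0.0014],"roll":0},{"dp":[0,0,0.0021],"roll":0},{"dp":[0,0,0.0028],"roll":0},{"dp":[0,0,0.0035],"roll":0},{"dp":[0,0,0.0042],"roll":0},{"dp":[0,0,0.005],"roll":0},{"dp":[0,0,0.0055],"roll":0},{"dp":[0,0,0.0055],"roll":0},{"dp":[0,0,0.0055],"roll":0}]'>/dev/null; python3 gap.py; python3 tri.py q1
```

```text
14.6333 tcp [ 0.4587 -0.0742  0.0691] F [-0.1 -0.6  0.1] tab end row 289 tab end in tool [ 0.0006 -0.011   0.0115] world [ 0.4652 -0.0646] along y 0.1767
top [274.62 251.11] 125 [274.1 250.4]
scene [370.5  220.69] 52 [372.  219.1]
bar [0.5768 0.1331 0.0771] gap 0.0027
```

The lid moved about 6 mm, by both measures. I back off and re-measure from above.

```bash
python3 -m crank '[{"dp":[0,0,-0.004],"roll":0},{"dp":[0,0,-0.015],"roll":0},{"dp":[0,-0.03,-0.02],"roll":0},{"dp":[0,-0.06,-0.02],"roll":0},{"dp":[0,-0.1,0.01],"roll":0},{"dp":[0,-0.14,0.05],"roll":0},{"dp":[0,-0.18,0.09],"roll":0},{"dp":[0,-0.22,0.12],"roll":0},{"dp":[0,-0.26,0.15],"roll":0},{"dp":[0,-0.26,0.18],"roll":0},{"dp":[0,-0.26,0.18],"roll":0},{"dp":[0,-0.26,0.18],"roll":0}]' 0|egrep 'tcp|time'; python3 -m crank '[{"dp":[0,0,0],"roll":0},{"dp":[0,0,0],"roll":0},{"dp":[0,0,0],"roll":0}]'|grep tcp;python3 look.py w4
```

```text
time_s: 15.78
tcp_pos: [0.5555, 0.0833, 0.334]
tcp_pos: [0.5548, 0.0823, 0.3329]
lid (array([0.5406398 , 0.06948575]), np.float64(0.08614560960563913), np.float64(0.9038076152304609))
tab [ 0.48253891 -0.02984518] 75.2870101928711 38.357295989990234 60.13550567626953
dir from lid [-0.50359935 -0.86393732] angle -120.23841803096725
yellow 872 (array([0.54005836, 0.06962333]), np.float64(0.09679216890598694), np.float64(0.7660550458715596))
offset lid-dish mm [ 0.58143963 -0.13757164]
```

View pics/w4.png

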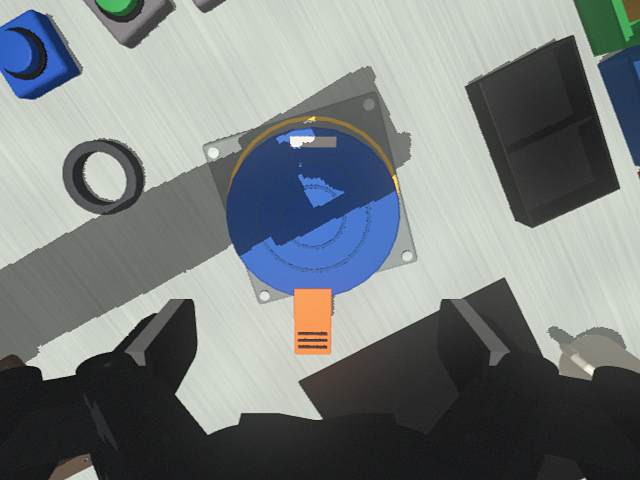

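By the ring, the overhang is even to about 0.6 mm. I check with the screws too, then move above the green button.

```bash
sed -i 's/^SC=.*/SC=[(213,152),(369,104),(264,297),(407,257)]/' scr.py; python3 scr.py w4; python3 -m crank '[{"dp":[-0.025,0,0.025],"roll":0},{"dp":[-0.05,0,0.05],"roll":0},{"dp":[-0.075,0,0.075],"roll":0},{"dp":[-0.1,0,0.1],"roll":0},{"dp":[-0.125,0.02,0.125],"roll":0},{"dp":[-0.15,0.05,0.15],"roll":0},{"dp":[-0.175,0.08,0.175],"roll":0},{"dp":[-0.199,0.11,0.194],"roll":0},{"dp":[-0.199,0.13,0.194],"roll":0},{"dp":[-0.199,0.13,0.194],"roll":0},{"dp":[-0.199,0.13,0.194],"roll":0},{"dp":[-0.199,0.13,0.194],"roll":0}]' 1|egrep 'tcp|time'
cat > btn.py <<'E'
from h import *
s=arm.state();im=arm.camera('wrist');C=cam('wrist',s);R=np.array(s['ee_rot']);t=np.array(s['tcp_pos']);cv2.imwrite('pics/b.png',im[:,:,::-1])
for c in('green','red'):
    for k in blobs(im,c,300)[:3]:
        q=circ(cast(C,k,.044));print(c,k.mean(0).round(),q,'in tool',(R.T@(np.r_[q[0],.044]-t)).round(4))
E
python3 btn.py
```

```text
[[213.0, 152.5], [368.6, 104.2], [264.4, 296.6], [407.1, 256.7]]
diag mids [0.54011823 0.06964277] [0.54008143 0.06939522] sides [0.1772, 0.1778, 0.1771, 0.1783]
stand centre [0.54009983 0.069519  ] lid-stand mm [ 0.3127254  -0.04409411]
yellow r pct [0.09444276 0.09655295 0.09860477]
time_s: 17.08
tcp_pos: [0.4799, 0.3493, 0.2054]
green [318. 213.] (array([0.48174409, 0.35129337]), np.float64(0.018852040663286905), np.float64(0.9813664596273292)) in tool [0.0015 0.1614 0.0023]
red [435. 168.] (array([0.57004626, 0.33784155]), np.float64(0.016761108830152055), np.float64(0.6357142857142857)) in tool [0.0846 0.161  0.0349]
red [633. 110.] (array([0.72997263, 0.29705073]), np.float64(0.022706917304282356), np.float64(0.6354166666666666)) in tool [0.2434 0.1603 0.0799]
```

View pics/b.png

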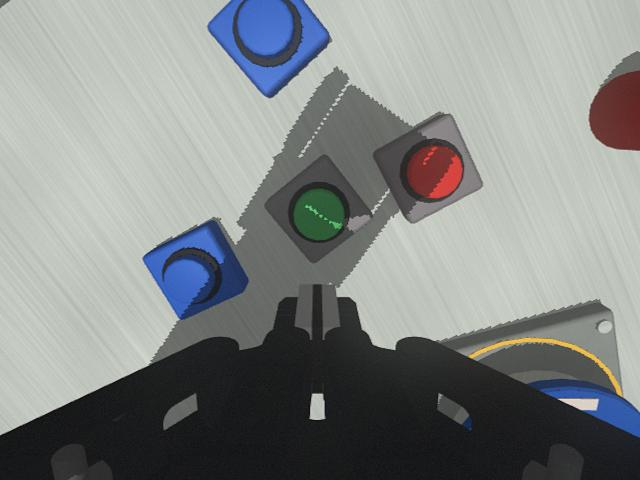

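The lid is centred to 0.3 mm by the screws. The close view shows the green button on its grey box at (318,213), with red at (435,168) and the blue look-alikes well apart. Descending.

```bash
python3 -m crank '[{"dp":[0.0015,0.03,0.002],"roll":0},{"dp":[0.0015,0.06,0.002],"roll":0},{"dp":[0.0015,0.09,0.002],"roll":0},{"dp":[0.0015,0.12,0.002],"roll":0},{"dp":[0.0015,0.14,0.002],"roll":0},{"dp":[0.0015,0.15,0.002],"roll":0},{"dp":[0.0015,0.155,0.002],"roll":0},{"dp":[0.0015,0.155,0.002],"roll":0},{"dp":[0.0015,0.155,0.002],"roll":0}]'|egrep 'tcp|force|time'
python3 -m crank '[{"dp":[0,0.002,0],"roll":0},{"dp":[0,0.004,0],"roll":0},{"dp":[0,0.006,0],"roll":0},{"dp":[0,0.008,0],"roll":0},{"dp":[0,0.009,0],"roll":0},{"dp":[0,0.009,0],"roll":0}]'|egrep 'tcp|force|time'
```

```text
time_s: 17.88
tcp_pos: [0.4843, 0.3517, 0.0537]
force: [0.2, -0.4, 0.1]
time_s: 18.38
tcp_pos: [0.484, 0.3517, 0.0443]
force: [-0.0, 0.7, -1.0]
```

```bash
for i in 1 2; do python3 -m crank '[{"dp":[0,0.001,0],"roll":0},{"dp":[0,0.002,0],"roll":0},{"dp":[0,0.003,0],"roll":0},{"dp":[0,0.004,0],"roll":0},{"dp":[0,0.005,0],"roll":0},{"dp":[0,0.005,0],"roll":0}]'|egrep 'tcp|force|time'; done
```

```text
time_s: 18.88
tcp_pos: [0.4839, 0.3517, 0.0393]
force: [-1.4, -0.4, 2.8]
time_s: 19.38
tcp_pos: [0.484, 0.3518, 0.0342]
force: [0.4, -0.0, -0.2]
```

```bash
python3 -m crank '[{"dp":[0,0.001,0],"roll":0},{"dp":[0,0.0015,0],"roll":0},{"dp":[0,0.0015,0],"roll":0}]'|egrep 'tcp|force|time'
python3 -m crank '[{"dp":[0,-0.01,0],"roll":0},{"dp":[0,-0.04,0],"roll":0},{"dp":[0,-0.08,0],"roll":0},{"dp":[0,-0.12,0],"roll":0},{"dp":[0,-0.16,0],"roll":0},{"dp":[0,-0.172,-0.002],"roll":0},{"dp":[0,-0.172,-0.002],"roll":0},{"dp":[0,-0.172,-0.002],"roll":0},{"dp":[0,-0.172,-0.002],"roll":0}]'|egrep 'tcp|force|time'; python3 btn.py; python3 tri.py end
python3 - <<'E'
import cv2,numpy as np
b=cv2.resize(cv2.imread('pics/b.png')[80:300,130:500],(740,440))
cv2.imwrite('pics/fin.png',b)
E
```

```text
time_s: 19.63
tcp_pos: [0.4842, 0.3518, 0.034]
force: [-3.3, -2.1, 7.4]
time_s: 20.38
tcp_pos: [0.4821, 0.3485, 0.2037]
force: [0.1, -0.3, 0.3]
green [315. 214.] (array([0.48241685, 0.35263876]), np.float64(0.0178400787702051), np.float64(1.0)) in tool [-0.001   0.1597  0.0034]
red [435. 168.] (array([0.57265715, 0.33585085]), np.float64(0.018867863498126605), np.float64(0.622568093385214)) in tool [0.0855 0.1594 0.0342]
red [633. 107.] (array([0.73233774, 0.29649043]), np.float64(0.025113150654746456), np.float64(0.6666666666666666)) in tool [0.2433 0.1587 0.0804]
top [274.71 250.97] 123 [274.1 250.4]
scene [370.55 220.73] 51 [372.  219.1]
bar [0.5771 0.133  0.0772] gap 0.0026
```

View pics/fin.png

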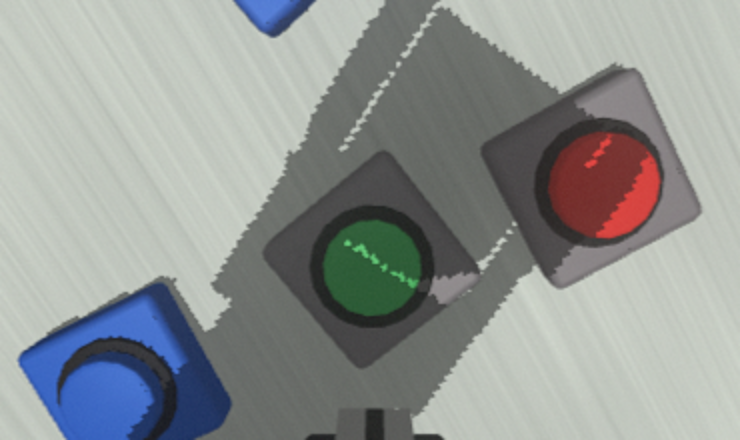

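The green button at (372,267) stays down: it is smaller than before (radius 17.8 mm against 18.9 mm cast at the same height) and centred in its bezel. The red one is still up, and the lid hasn't moved. Handing in.

```bash
python3 -c "
from cell import arm
print(arm.hand_in(),arm.state()['time_s'])"
```

```text
the job is handed in; nothing more can be done
the job is handed in; nothing more can be done
```

The job is done and handed in at about 20 s of the 66 s allowed.

- **Inspection:** I pressed the lid's tab until the opposite edge stood about 6 mm above the rim and held it there for at least 1.5 s. I then eased it down over about 2 s. The white bar returned to its starting position, so the lid came down flat.
- **Centring:** I pushed the tab's end about 6 mm inward with the shut fingers. Afterwards the lid's offset was 0.3 mm by the stand screws and 0.6 mm by the yellow ring. The bar had not moved at the final check.
- **Button:** I pressed the green button last. The resistance fell away, and it met its stop at z = 0.034 m with 7 N. After I withdrew, it still looked down in the wrist camera. The red button stayed up.

**Uncertainty in the checks:** The white bar read about 3 mm low in height in the two-camera measurement (gap between rays 2.5 mm), so I used it only for changes in height. The 6 mm edge height comes from that change, and it agrees with the press depth times the lever ratio. I did not recheck the bystander objects one by one, but the robot touched only the tab and the green button.

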